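Shim the rocking parcel scale

ROBOT

A 6-joint arm with a two-finger parallel gripper is mounted at the origin on a cart in front of the work surface, level with it; the furniture and walls round the work are solid. World frame = base frame: x ahead of the robot, y to its left, z up, the work surface at z = 0. Lengths are in m, angles in rad, forces in N, time in s.
With the tool pointing down it reaches from about 0.375 to 0.9 m from the base axis. Payload 3.1 kg.
Tool frame: the origin (TCP) lies between the finger pads; the fingertips stand 17 mm ahead of it and the grasp point (between the pads) lies 2 mm behind it; z points along the fingers, y is the line along which they close (so a half turn about z gives the same grasp; the last joint's range is limited). The gripper opens to 85 mm and grips with 20 to 120 N. Pads are 22 mm wide; open, the fingers measure 114 mm over their backs; the gripper's body (76 mm by 85 mm) begins 54 mm behind the grasp point. The pads swing forward as they close: fully open they stand 13 mm farther back than shut.
Start: joints at [1.069, 0.527, 1.433, -0, 1.181, -0.178], TCP at [0.198, 0.593, 0.248] pointing down, gripper open.
Joint ranges: [-3.08, 3.08], [-0.75, 2.2], [0.22, 2.44], [-1.43, 4.57], [0, 2.65], [-2.85, 2.85]. Speed limits (rad/s): [2.79, 2.79, 3.14, 3.14, 3.14, 3.14].

INTERFACE

Orientations are given as a unit quaternion [x, y, z, w].
In Python, from station import sense, vision, order gives the robot as it stands.
- The arm moves only by the shell command python3 -m crank 'ROWS' [OPENING] [FORCE]. ROWS is JSON, a list of rows, each an object with "dp": the shift along the world's x, y, z in units of 30 mm (1.0 is 30 mm), a list of three; "angular": the turn, a rotation vector about the world's x, y, z in degrees, a list of three. In form: [{"dp": [dx, dy, dz], "angular": [ax, ay, az]}, ...]. A call has 1 to 20 rows; each row shifts and turns the commanded pose from where the row before left it; what a row does not reach is not made up. A row lasts 1/10 s, in which the tool goes at most 50 mm and 8.59 degrees, less where a joint would pass 70% of its speed; a pose out of reach is approached as far as the arm can. A call is refused whole if a number of a shift passes 1 or a number of a turn 8.59, either way. A call with a gripper value outside its range is refused whole. OPENING is the closure, from 0 (fully open) to 1 (shut), set as the call begins (- or left out, the last holds). The fingers move at their own pace and stop on an object; FORCE is the grip in N (left out, the last holds). Time passes only in rows, so rows that do not move let the fingers close. It gives the time, the measured TCP pose, the force, the opening and the grip force at its end, in the units of the state.
- sense(): the state, without advancing time (a new reading comes with each control period).
- vision.snapshot(name): name is "scene" or "top" or "wrist"; returns a dict with "image" (480x640x3 uint8, blue, green, red), "range_z" (480x640 float32, m along the optical axis (not along the pixel's ray), 0 where there is no reading), "mtx" (3x3 intrinsics, pixels), "pose" (4x4, takes a point from camera to world coordinates); the wrist camera has in their place "mount" (4x4, takes a point from camera to tool coordinates, whose origin is the TCP and whose axes are the flange's). Camera axes: x right, y down, z forward; pixel columns grow to the right and rows downward; lengths in m; the calibration is good to about 2 mm. A picture is of the moment at which its call begins: read the wrist's pose just before it.
- order.sign_off(): hands the job in; it is judged then, once.
The state is a dict: "t": time; "q": joint angles; "qd": joint speeds; "tau": joint torques, N m; "tcp_pos": TCP position; "tool_rot": TCP orientation; "force": force on the tool from outside, world axes, zero at the start; "ft_torque": the same for the moment, N m; "finger_gap": opening from 0.0 (shut) to 1.0 (fully open); "gripper_force": force on a finger pad.
Only numpy, scipy, OpenCV 4.12 (cv2) and the standard library are available. Lean on these libraries where they do the work, as an engineer would, in place of code of your own. Each camera call takes 0.05 s, during which the arm holds its last target. There are 200 camera calls.

TASK

The white parcel scale rocks because its foot under the red knob is too short. Using only the fingertips, with nothing gripped or lifted, push the orange wedge shim thin end first under that foot until the foot stands on the shim's flat top and the scale sits level and steady where it is. Then press down gently on the blue knob at the opposite corner to check that it no longer rocks, and move clear, leaving the other things on the desk alone.

Things in the scene. Friction and masses are not known exactly. Their poses are not given: they have to be found in the camera images.
- scale: White parcel scale, body 130 x 120 mm, 50 mm high, about 1.8 kg, on the leather mat. Origin: centre of its footprint at desk height; x from the display edge (robot side) to the far edge, y left. Round feet (radius 12 mm) under corner ears (radius 16 mm, underside 22 mm up) at x = +-70, y = +-65 mm; knobs on the ears, tops 44 mm up: red (-70,-65), blue (70,65), others black. Body's underside 20 mm up.
- short_foot (a point): Lowest point of the foot under the red knob; round underneath. It is 8 mm shorter than the others, so the scale starts leaning down on it by 0.084 rad with the blue-knob foot 8 mm in the air; with 8 mm under it the scale is level. It carries about 4 N.
- shim: Orange wedge shim, 105 mm long, 60 g, loose, flat on the desk. Origin: underside, below the middle of its flat top; x to the thin edge. Ramp 44 mm wide from the thin edge (x = 70 mm, 1.2 mm thick) to x = 20; flat top 8 mm high from x = 20 to -20. Its thin end starts 35 to 100 mm short of the foot, may not point at it, and may come in from any free direction.
- check_knob: Blue round knob on the ear diagonally opposite the short foot, diameter 24 mm, 14 mm high, fixed to the scale; origin at the centre of its underside.
- check_top (a point): Centre of the top of the blue knob: the place to press straight down with the fingertips, a few newtons.
- eraser: White and blue eraser, 22 x 56 x 13 mm, bystander beyond the mat; origin under its centre.
- tape_roll: Roll of tan tape, 94 x 92 x 48 mm, bystander; origin under its centre.
- usb_stick: Teal usb stick, 56 x 19 x 9 mm, bystander; origin under its centre.
- heel (a point): Middle of the upright rear face of the shim's heel bar, the face to push on: 35 mm behind the shim's origin, 9 mm above the desk. The heel bar is 15 mm long, 64 mm wide, 18 mm high. Shim pushed right when the short foot's lowest point is about over the shim's origin, well on the flat top and not on the ramp.

How it is judged:
On the way, in this order (a step that is already met when the one before it is completed fails the run):
1. the short foot stands on the flat top of the shim and the scale is level, with nobody holding it (x of short_foot in the frame of shim between -0.018 and 0.018 m and y of short_foot in the frame of shim between -0.02 and 0.02 m and contact force between scale and shim above 0.5 N and contact force between the fingers and scale below 0.2 N and angle between scale's own z axis and vertical below 0.02 rad), for 0.2 s.
2. the fingertips press on the blue knob and the scale stays level (contact force between the fingers and check_knob above 1.5 N and angle between scale's own z axis and vertical below 0.02 rad), for 0.1 s.
At the end, for the whole second after the job is handed in: The lowest point of the short foot is over the shim's flat top (within 18 mm of its middle along the shim, 20 mm across) and presses on it with over 0.5 N, the scale is level within 0.02 rad, at rest and within 30 mm of where it stood (x of short_foot in the frame of shim between -0.018 and 0.018 m and y of short_foot in the frame of shim between -0.02 and 0.02 m and contact force between scale and shim above 0.5 N and angle between scale's own z axis and vertical below 0.02 rad and distance of scale from where it was at the start of the episode below 0.03 m and linear speed of each of scale, shim below 0.01 m/s); the robot touches nothing.
It fails at once if the shim is lifted or tipped instead of pushed along the desk (height (world z) of shim above 0.012 m or angle between shim's own z axis and vertical above 0.2 rad).
It fails at once if the scale is lifted, tipped or shoved away (height (world z) of scale above 0.015 m or angle between scale's own z axis and vertical above 0.14 rad or distance of scale from where it was at the start of the episode above 0.04 m).
It fails at once if the scale is pressed with more than 50 N (contact force between the fingers and scale above 50 N).
It fails at once if a bystander is disturbed (distance of any of eraser, tape_roll, usb_stick from where it was at the start of the episode above 0.02 m).
It also fails if it takes over 51 s, if anything falls off the work surface, if the arm or the gripper's body presses on something with over 40 N, if the wrist force passes 120 N, or if a joint passes its speed limit or range.

## Working session

There is one attempt and no reset: what is moved stays moved. The work goes in short steps, Python scripts to look and compute and a shell command to move; the robot and the scene stay as the last step left them, time stands still between calls to the robot, and variables do not carry over. Pictures are saved under pics/ and viewed, at most 10 in all, crops included, and the job is handed in when it is done.

```bash
mkdir -p pics; ls
python3 - <<'E'
from station import sense, vision, order
import cv2, numpy as np
for n in ("top","scene"):
    s=vision.snapshot(n); cv2.imwrite(f"pics/{n}0.png",s["image"]); np.savez(f"{n}0.npz",**{k:v for k,v in s.items() if v is not None})
    print(n,s["mtx"].tolist(),np.round(s["pose"],3).tolist())
st=sense();print({k:np.round(v,3).tolist() for k,v in st.items()})
E
```

```text
pics
top [[441.9986365638239, 0.0, 318.95564378751465], [0.0, 441.9986365638239, 239.2762641829866], [0.0, 0.0, 1.0]] [[-0.001, -0.996, 0.086, 0.472], [-1.0, -0.0, -0.017, -0.012], [0.017, -0.086, -0.996, 1.045], [0.0, 0.0, 0.0, 1.0]]
scene [[472.7683783685836, 0.0, 317.58852804609216], [0.0, 472.7683783685836, 238.29647797441214], [0.0, 0.0, 1.0]] [[0.972, -0.202, 0.119, 0.414], [-0.234, -0.834, 0.499, -0.625], [-0.001, -0.513, -0.859, 1.103], [0.0, 0.0, 0.0, 1.0]]
{'t': 0.1, 'q': [1.07, 0.528, 1.434, 0.0, 1.181, -0.178], 'qd': [-0.001, -0.002, -0.003, 0.001, -0.0, -0.0], 'tau': [-0.001, -44.331, -17.858, -0.0, 0.004, 0.0], 'tcp_pos': [0.198, 0.592, 0.247], 'tool_rot': [0.161, 0.987, -0.001, -0.0], 'force': [-0.777, 0.495, 0.095], 'ft_torque': [0.036, 0.014, -0.07], 'gripper_force': 0.0, 'finger_gap': 1.003}
```

View pics/top0.png

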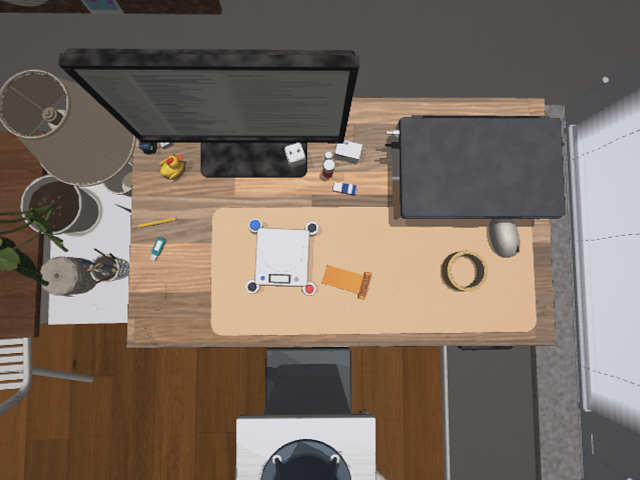

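View pics/scene0.png

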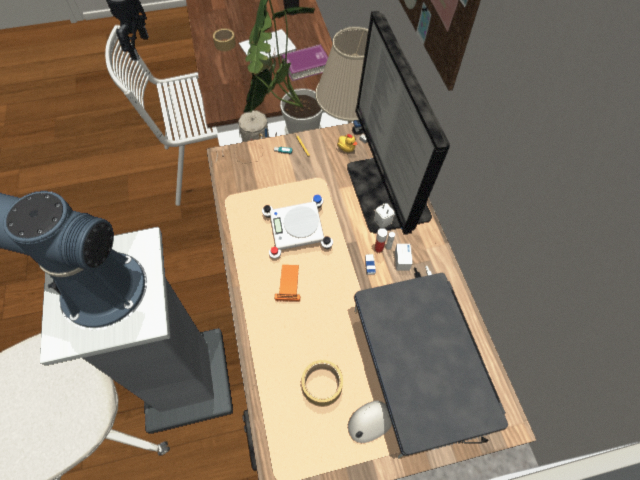

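The top view shows the scale at about (283,257), with the red knob at (309,288) and the blue one at (255,225). The shim's heel is near (365,285) and its thin end near (323,272), so it points left and away from the robot, past the foot. The scene view agrees: red knob (275,252), shim (289,283).

```bash
cat > m.py <<'E'
import cv2, numpy as np
def ray(s,uv,z,pose=None):
    P=s["pose"] if pose is None else pose
    uv=np.atleast_2d(uv).astype(float); d=np.c_[uv,np.ones(len(uv))]@np.linalg.inv(s["mtx"]).T
    d=d@P[:3,:3].T; o=P[:3,3]; return o+d*((z-o[2])/d[:,2])[:,None]
def tri(s1,u1,s2,u2):
    A=[];b=[]
    for s,u in((s1,u1),(s2,u2)):
        P=s["pose"]; d=P[:3,:3]@np.linalg.inv(s["mtx"])@[*u,1]; d/=np.linalg.norm(d); M=np.eye(3)-np.outer(d,d)
        A.append(M); b.append(M@P[:3,3])
    return np.linalg.lstsq(np.vstack(A),np.hstack(b),rcond=None)[0]
def blob(im,lo,hi,box=None,n=1):
    m=cv2.inRange(cv2.cvtColor(im,cv2.COLOR_BGR2HSV),lo,hi)
    if box: k=np.zeros_like(m); x0,y0,x1,y1=box; k[y0:y1,x0:x1]=255; m&=k
    c=cv2.findContours(m,cv2.RETR_EXTERNAL,cv2.CHAIN_APPROX_NONE)[0]
    return sorted(c,key=cv2.contourArea)[::-1][:n]
def cen(c):
    m=cv2.moments(c); return np.array([m["m10"]/m["m00"],m["m01"]/m["m00"]])
RED=((0,150,90),(4,255,255)); BLUE=((100,130,60),(125,255,255)); ORG=((6,190,120),(15,255,255))
E
python3 - <<'E'
from m import *
t=dict(np.load("top0.npz"));s=dict(np.load("scene0.npz"))
bt=(200,200,400,320); bs=(220,170,350,320)
for n,c in (("red",RED),("blue",BLUE),("org",ORG)):
    a=blob(t["image"],*c,bt)[0]; b=blob(s["image"],*c,bs)[0]
    print(n,cv2.contourArea(a),cv2.contourArea(b),cen(a),cen(b),tri(t,cen(a),s,cen(b)).round(4), ray(t,cen(a),.04 if n!="org" else .006).round(4),ray(s,cen(b),.04 if n!="org" else .006).round(4))
    if n=="org":
        for im,q in((t,a),(s,b)):
            r=cv2.boxPoints(cv2.minAreaRect(q)); print(r.round(1).tolist(), ray(im,r,.004).round(3)[:,:2].tolist())
for k,(im,b) in {"t":(t,bt),"s":(s,bs)}.items():
    x=im["image"][b[1]:b[3],b[0]:b[2]]; cv2.imwrite(f"pics/c{k}.png",cv2.resize(x,None,fx=4,fy=4))
E
```

```text
red 36.0 24.0 [308.94444444 288.41666667] [274.         249.95833333] [ 0.4457 -0.0062  0.0245] [[ 0.4472 -0.0064  0.04  ]] [[ 0.4442 -0.015   0.04  ]]
blue 59.0 30.0 [254.68644068 224.5       ] [317.06666667 198.13888889] [0.5914 0.1174 0.0414] [[0.5925 0.1175 0.04  ]] [[0.5907 0.1184 0.04  ]]Traceback (most recent call last):
  File "<stdin>", line 5, in <module>
IndexError: list index out of range
```

Run:
```python
from m import *
t=dict(np.load("top0.npz"));s=dict(np.load("scene0.npz"))
h=lambda i,u,v:cv2.cvtColor(i["image"],cv2.COLOR_BGR2HSV)[v,u].tolist()
print([h(t,*p) for p in((335,278),(345,280),(365,285),(309,288),(400,300))],[h(s,*p) for p in((290,275),(288,297),(275,252),(274,249))])
for k,(im,b) in {"t":(t,(240,210,390,310)),"s":(s,(240,180,350,310))}.items():
    x=im["image"][b[1]:b[3],b[0]:b[2]]; cv2.imwrite(f"pics/c{k}.png",cv2.resize(x,None,fx=4,fy=4))
```

```text
[[15, 161, 217], [16, 157, 217], [15, 148, 160], [1, 148, 216], [16, 78, 218]] [[13, 171, 245], [11, 159, 151], [1, 167, 227], [1, 170, 244]]
```

View pics/ct.png

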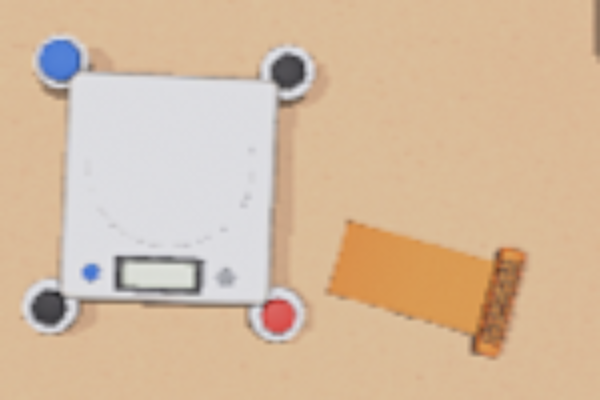

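The crop shows the shim's thin edge around (338,256), its heel bar around (499,302) and the red knob at (277,317). The shim has to turn about 20° counter-clockwise before it can be pushed in.

```bash
sed -i '$d' m.py
cat >> m.py <<'E'
RED=((0,110,90),(5,255,255)); BLUE=((100,110,60),(125,255,255)); ORG=((8,125,60),(20,255,255))
E
python3 - <<'E'
from m import *
t=dict(np.load("top0.npz"));s=dict(np.load("scene0.npz"))
bt=(235,210,380,310); bs=(235,180,340,310)
for n,c in (("red",RED),("blue",BLUE),("org",ORG)):
    a=blob(t["image"],*c,bt)[0]; b=blob(s["image"],*c,bs)[0]
    z=.04 if n!="org" else .006
    print(n,cv2.contourArea(a),cv2.contourArea(b),cen(a),cen(b),tri(t,cen(a),s,cen(b)).round(4), ray(t,cen(a),z).round(4),ray(s,cen(b),z).round(4))
    if n=="org":
        for im,q in((t,a),(s,b)):
            p=cv2.approxPolyDP(q,2.5,True)[:,0]; print(p.tolist(), ray(im,p,.004).round(3)[:,:2].tolist())
            w=ray(im,q[:,0],.004)[:,:2].astype(np.float32); r=cv2.minAreaRect(w*1000); print(r, cv2.boxPoints(r).round(0).tolist())
bk=((0,0,0),(180,120,90))
for b in ((300,220,322,236),(245,280,260,296)):
    a=blob(t["image"],*bk,b)[0]; print("black",cen(a),cv2.contourArea(a),ray(t,cen(a),.042).round(4))
E
```

```text
red 40.0 31.0 [309.13333333 288.4125    ] [274.06451613 249.9516129 ] [ 0.4458 -0.0067  0.0253] [[ 0.4472 -0.0068  0.04  ]] [[ 0.4444 -0.015   0.04  ]]
blue 62.0 33.5 [254.56451613 224.52419355] [316.99004975 198.22885572] [0.5914 0.1178 0.0405] [[0.5925 0.1178 0.04  ]] [[0.5904 0.1182 0.04  ]]
org 828.0 615.0 [346.84460548 280.13285024] [288.23441734 283.64119241] [ 0.4639 -0.0958 -0.0056] [[ 0.4655 -0.095   0.006 ]] [[ 0.4619 -0.1012  0.006 ]]
[[327, 265], [323, 283], [357, 292], [358, 297], [364, 298], [370, 273], [360, 275]] [[0.501, -0.049], [0.459, -0.039], [0.438, -0.119], [0.426, -0.121], [0.424, -0.135], [0.482, -0.15], [0.477, -0.126]]
((465.43243408203125, -92.26226043701172), (105.25837707519531, 63.64323043823242), 75.27214050292969) [[421.0, -135.0], [483.0, -151.0], [510.0, -49.0], [448.0, -33.0]]
[[282, 265], [280, 290], [275, 299], [299, 300], [296, 294], [298, 265]] [[0.457, -0.044], [0.438, -0.113], [0.421, -0.134], [0.479, -0.151], [0.475, -0.133], [0.498, -0.054]]
((461.0466003417969, -95.65615844726562), (99.07347106933594, 61.06455993652344), 76.40274047851562) [[420.0, -137.0], [479.0, -151.0], [502.0, -55.0], [443.0, -40.0]]
black [311.54008439 227.47257384] 39.5 [[ 0.5855 -0.0123  0.042 ]]
black [251.79324895 286.32067511] 39.5 [[0.4521 0.1223 0.042 ]]
```

```bash
python3 -m crank '[{"dp":[0.44,-0.98,0],"angular":[0,0,-8.59]},{"dp":[0.44,-0.98,0],"angular":[0,0,-8.59]},{"dp":[0.44,-0.98,0],"angular":[0,0,-8.59]},{"dp":[0.44,-0.98,0],"angular":[0,0,-8.59]},{"dp":[0.44,-0.98,0],"angular":[0,0,-8.59]},{"dp":[0.44,-0.98,0],"angular":[0,0,-8.59]},{"dp":[0.44,-0.98,0],"angular":[0,0,-8.59]},{"dp":[0.44,-0.98,0],"angular":[0,0,-8.59]},{"dp":[0.44,-0.98,0],"angular":[0,0,-8.59]},{"dp":[0.44,-0.98,0],"angular":[0,0,-8.59]},{"dp":[0.44,-0.98,0],"angular":[0,0,0]},{"dp":[0.44,-0.98,0],"angular":[0,0,0]},{"dp":[0.44,-0.98,0],"angular":[0,0,0]},{"dp":[0.44,-0.98,0],"angular":[0,0,0]},{"dp":[0.44,-0.98,0],"angular":[0,0,0]},{"dp":[0.44,-0.98,0],"angular":[0,0,0]},{"dp":[0.44,-0.98,0],"angular":[0,0,0]},{"dp":[0.44,-0.98,0],"angular":[0,0,0]},{"dp":[0.44,-0.98,0],"angular":[0,0,0]},{"dp":[0,0,0],"angular":[0,0,0]}]' 1 20
```

```text
t: 2.1
tcp_pos: [0.4514, 0.031, 0.2484]
tool_rot: [0.791, 0.611, 0.001, 0.001]
force: [-0.4, -0.3, -0.3]
finger_gap: 0.001
gripper_force: 0.0
```

```bash
python3 -m crank '[{"dp":[0.36,-0.93,0],"angular":[0,0,0]},{"dp":[0.36,-0.93,0],"angular":[0,0,0]},{"dp":[0.36,-0.93,0],"angular":[0,0,0]},{"dp":[0.36,-0.93,0],"angular":[0,0,0]},{"dp":[0.36,-0.93,0],"angular":[0,0,0]},{"dp":[0,0,0],"angular":[0,0,0]}]'
python3 - <<'E'
from station import sense, vision
from m import *
from scipy.spatial.transform import Rotation as R
st=sense(); s=vision.snapshot("wrist"); cv2.imwrite("pics/w0.png",s["image"])
T=np.eye(4);T[:3,:3]=R.from_quat(st["tool_rot"]).as_matrix();T[:3,3]=st["tcp_pos"]
np.savez("w0.npz",image=s["image"],mtx=s["mtx"],pose=T@s["mount"],d=s["range_z"]); print((T@s["mount"]).round(3).tolist())
E
```

```text
t: 2.7
tcp_pos: [0.5046, -0.1079, 0.2482]
tool_rot: [0.791, 0.612, 0.0, 0.001]
force: [-0.0, 0.7, -0.0]
finger_gap: -0.001
gripper_force: 0.0
[[0.968, -0.239, -0.078, 0.526], [-0.251, -0.918, -0.307, -0.029], [0.001, 0.317, -0.948, 0.376], [0.0, 0.0, 0.0, 1.0]]
```

View pics/w0.png

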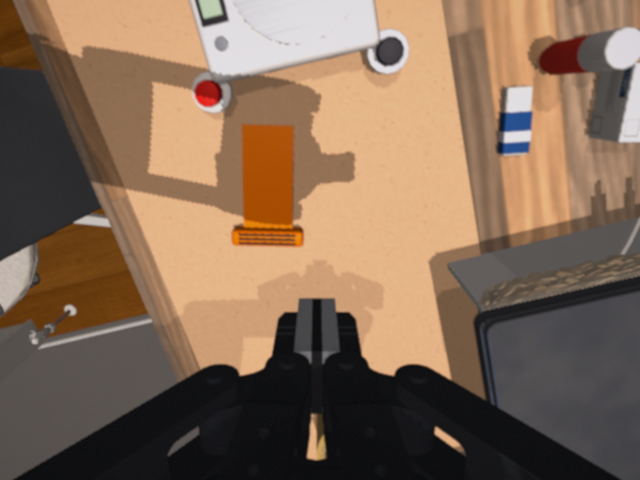

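The wrist view shows the shim upright from its thin edge (269,126) to its heel (267,237), with the red knob at (208,93) up and to the left. The closed fingers are at the bottom centre.

```bash
cat >> m.py <<'E'
def wrist(fn=None):
    from station import sense, vision
    from scipy.spatial.transform import Rotation as R
    st=sense(); s=vision.snapshot("wrist")
    T=np.eye(4);T[:3,:3]=R.from_quat(st["tool_rot"]).as_matrix();T[:3,3]=st["tcp_pos"]
    if fn: cv2.imwrite(fn,s["image"])
    return dict(image=s["image"],mtx=s["mtx"],pose=T@s["mount"])
def shim(s,z=.006,lo=(5,150,60),hi=(16,255,255)):
    c=blob(s["image"],lo,hi)[0]; w=ray(s,c[:,0],z)[:,:2]*1000
    r=cv2.minAreaRect(w.astype(np.float32)); b=cv2.boxPoints(r)
    e=[(b[i]+b[(i+1)%4])/2 for i in range(4)]
    L=[np.linalg.norm(b[i]-b[(i+1)%4]) for i in range(4)]
    a,d=[e[i] for i in np.argsort(L)[:2]]
    wa,wd=[np.sum(np.linalg.norm(w-x,axis=1)<33) for x in(a,d)]
    a,d=(a,d) if min(a[1],d[1])==a[1] else (d,a)   # heel on the -y side
    u=(d-a)/np.linalg.norm(d-a)
    return a,d,np.degrees(np.arctan2(u[1],u[0])),a+35*u,r[1]
E
python3 - <<'E'
from m import *
s=dict(np.load("w0.npz"))
print("heel,thin,ang,origin,size",[np.round(x,1) for x in shim(s)])
c=blob(s["image"],*RED,(180,60,240,120))[0]; print(cen(c),cv2.contourArea(c),ray(s,cen(c),.034).round(4), ray(s,cen(c),.03).round(4))
E
```

```text
heel,thin,ang,origin,size [array([ 166.7, -133.2], dtype=float32), array([ 314.2, -133.1], dtype=float32), np.float32(0.0), array([ 201.7, -133.1], dtype=float32), array([147.5, 103.5])]
[207.06754922  93.06619145] 491.0 [[ 0.4453 -0.0077  0.034 ]] [[ 0.4443 -0.0075  0.03  ]]
```

```bash
sed -i 's/def shim(s,z=.006,/def shim(s,box=None,z=.006,/; s/blob(s\["image"\],lo,hi)\[0\]; w/blob(s["image"],lo,hi,box)[0]; w/' m.py
python3 - <<'E'
from m import *
s=dict(np.load("w0.npz"))
print("heel,thin,ang,origin,size",[np.round(x,1) for x in shim(s,(200,100,340,270))])
E
```

```text
heel,thin,ang,origin,size [array([ 448.3, -147.4], dtype=float32), array([478., -42.], dtype=float32), np.float32(74.3), array([ 457.8, -113.7], dtype=float32), array([109.6,  64.9])]
```

```bash
python3 -m crank '[{"dp":[0.05,0,-1],"angular":[0,0,0]},{"dp":[0,0,-1],"angular":[0,0,0]},{"dp":[0,0,-1],"angular":[0,0,0]},{"dp":[0,0,-1],"angular":[0,0,0]},{"dp":[0,0,-1],"angular":[0,0,0]},{"dp":[0,0,-1],"angular":[0,0,0]},{"dp":[0,0,-1],"angular":[0,0,0]},{"dp":[0,0,-0.5],"angular":[0,0,0]},{"dp":[0,0,0],"angular":[0,0,0]}]'
```

```text
t: 3.65
tcp_pos: [0.5022, -0.103, 0.0214]
tool_rot: [0.79, 0.613, -0.001, -0.003]
force: [-0.5, 0.1, 0.6]
finger_gap: -0.0
gripper_force: 0.0
```

```bash
python3 -m crank '[{"dp":[-0.1,0.02,0],"angular":[0,0,0]},{"dp":[-0.1,0.02,0],"angular":[0,0,2]},{"dp":[-0.1,0.02,0],"angular":[0,0,2]},{"dp":[-0.1,0.02,0],"angular":[0,0,3]},{"dp":[-0.1,0.02,0],"angular":[0,0,3]},{"dp":[-0.1,0.01,0],"angular":[0,0,3]},{"dp":[-0.1,0.01,0],"angular":[0,0,3]},{"dp":[0,0,0],"angular":[0,0,0]}]'
python3 - <<'E'
from m import *
s=wrist("pics/w1.png"); np.savez("w1.npz",**s)
try: print([np.round(x,1) for x in shim(s)])
except Exception as e: print(e)
E
```

```text
t: 4.45
tcp_pos: [0.4837, -0.1015, 0.0251]
tool_rot: [0.697, 0.717, 0.0, 0.001]
force: [-0.5, 0.6, 7.3]
finger_gap: 0.007
gripper_force: 3.0
[array([ 438. , -152.6], dtype=float32), array([484.3, -42.1], dtype=float32), np.float32(67.3), array([ 451.5, -120.3], dtype=float32), array([119.8,  49.6])]
```

View pics/w1.png

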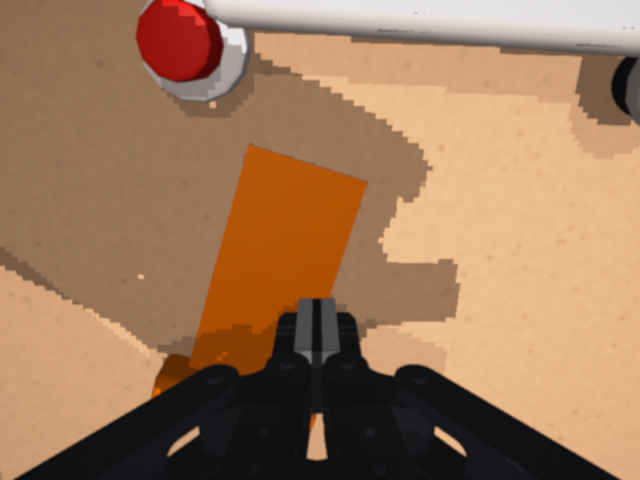

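The fingertips rode up onto the flat top, with z up 4 mm and 7 N upward force, and the shim hardly moved. I'll lift off and turn it by pushing one end of the tall heel bar instead.

```bash
python3 -m crank '[{"dp":[0,0,1],"angular":[0,0,0]},{"dp":[0,0,1],"angular":[0,0,0]},{"dp":[-0.1,-0.6,1],"angular":[0,0,0]},{"dp":[-0.1,-0.6,1],"angular":[0,0,0]},{"dp":[-0.1,-0.6,0],"angular":[0,0,0]},{"dp":[-0.1,-0.6,0],"angular":[0,0,0]},{"dp":[0,-0.3,0],"angular":[0,0,0]},{"dp":[0,0,0],"angular":[0,0,0]}]'
python3 - <<'E'
from m import *
s=wrist("pics/w2.png"); np.savez("w2.npz",**s)
hsv=s["image"]
c=blob(s["image"],(5,150,60),(16,255,255),n=3)
for q in c: print(cv2.boundingRect(q),cv2.contourArea(q))
print([np.round(x,1) for x in shim(s)])
E
```

```text
t: 5.3
tcp_pos: [0.4718, -0.1837, 0.1438]
tool_rot: [0.698, 0.716, 0.0, 0.001]
force: [-0.5, 0.4, 0.1]
finger_gap: -0.006
gripper_force: 0.0
(232, 0, 140, 181) 13886.5
(0, 118, 81, 136) 8384.0
(9, 100, 51, 26) 581.5
[array([ 450.2, -146.2], dtype=float32), array([478.8, -45.9], dtype=float32), np.float32(74.1), array([ 459.8, -112.6], dtype=float32), array([104.4,  66.6])]
```

```bash
python3 -m crank '[{"dp":[0.15,0,-1],"angular":[0,0,0]},{"dp":[0,0,-1],"angular":[0,0,0]},{"dp":[0,0,-1],"angular":[0,0,0]},{"dp":[0,0,-1],"angular":[0,0,0]},{"dp":[0,0,0],"angular":[0,0,0]},{"dp":[0,0.15,0],"angular":[0,0,0]},{"dp":[0,0.15,0],"angular":[0,0,0]},{"dp":[0,0.15,0],"angular":[0,0,0]},{"dp":[0,0.15,0],"angular":[0,0,0]},{"dp":[0,0.15,0],"angular":[0,0,0]},{"dp":[0,0.15,0],"angular":[0,0,0]},{"dp":[0,0.15,0],"angular":[0,0,0]},{"dp":[0,0.1,0],"angular":[0,0,0]},{"dp":[0,0,0],"angular":[0,0,0]}]'
python3 - <<'E'
from m import *
s=wrist("pics/w3.png"); np.savez("w3.npz",**s)
c=blob(s["image"],(5,150,60),(16,255,255))[0]; p=cv2.approxPolyDP(c,5,True)[:,0]
for a,b in zip(p.tolist(),(ray(s,p,.003)[:,:2]*1000).round().tolist()): print(a,b)
E
```

```text
t: 6.75
tcp_pos: [0.4757, -0.1477, 0.0232]
tool_rot: [0.697, 0.717, -0.0, -0.0]
force: [0.5, 0.5, -0.2]
finger_gap: 0.004
gripper_force: 0.0
[218, 0] [443.0, -40.0]
[191, 222] [430.0, -112.0]
[169, 224] [422.0, -113.0]
[155, 236] [416.0, -118.0]
[152, 269] [414.0, -131.0]
[329, 302] [481.0, -143.0]
[339, 275] [485.0, -132.0]
[337, 258] [484.0, -125.0]
[314, 245] [475.0, -120.0]
[345, 91] [484.0, -65.0]
[341, 97] [482.0, -67.0]
[340, 90] [482.0, -65.0]
[317, 83] [474.0, -63.0]
[291, 62] [466.0, -57.0]
[274, 62] [460.0, -57.0]
[266, 48] [458.0, -53.0]
[255, 48] [454.0, -53.0]
[247, 34] [452.0, -49.0]
[236, 34] [448.0, -49.0]
[228, 19] [446.0, -45.0]
[216, 17] [442.0, -44.0]
```

```bash
python3 -m crank '[{"dp":[0,0.13,0],"angular":[0,0,0]},{"dp":[0,0.13,0],"angular":[0,0,0]},{"dp":[0,0.13,0],"angular":[0,0,0]},{"dp":[0,0.13,0],"angular":[0,0,0]},{"dp":[0,0,0],"angular":[0,0,0]}]'
python3 - <<'E'
from m import *
s=wrist("pics/w4.png"); np.savez("w4.npz",**s)
c=blob(s["image"],(5,150,60),(16,255,255))[0]; p=cv2.approxPolyDP(c,8,True)[:,0]
for a,b in zip(p.tolist(),(ray(s,p,.003)[:,:2]*1000).round().tolist()): print(a,b)
E
```

```text
t: 7.3
tcp_pos: [0.4757, -0.132, 0.0233]
tool_rot: [0.697, 0.717, -0.0, -0.0]
force: [0.3, -0.4, -0.4]
finger_gap: 0.001
gripper_force: 0.0
[183, 0] [432.0, -24.0]
[184, 240] [427.0, -104.0]
[151, 254] [414.0, -110.0]
[150, 286] [412.0, -123.0]
[329, 302] [481.0, -128.0]
[333, 257] [482.0, -109.0]
[308, 249] [473.0, -106.0]
[320, 78] [475.0, -46.0]
[210, 18] [440.0, -29.0]
[249, 15] [452.0, -28.0]
[264, 0] [457.0, -23.0]
```

```bash
python3 -m crank '[{"dp":[0,0.1,0],"angular":[0,0,0]},{"dp":[0,0.1,0],"angular":[0,0,0]},{"dp":[0,0,0],"angular":[0,0,0]},{"dp":[0,-0.6,0],"angular":[0,0,0]},{"dp":[0,-0.5,0],"angular":[0,0,0]},{"dp":[0,0,1],"angular":[0,0,0]},{"dp":[-0.5,-0.5,1],"angular":[0,0,0]},{"dp":[-0.5,-0.5,1],"angular":[0,0,0]},{"dp":[0,0,0],"angular":[0,0,0]},{"dp":[0,0,0],"angular":[0,0,0]}]' 0.63
python3 - <<'E'
from m import *
s=wrist("pics/w5.png"); np.savez("w5.npz",**s)
c=blob(s["image"],(5,150,60),(16,255,255),(150,0,500,300))[0]; p=cv2.approxPolyDP(c,5,True)[:,0]
for a,b in zip(p.tolist(),(ray(s,p,.006)[:,:2]*1000).round().tolist()): print(a,b)
c=blob(s["image"],*RED)[0]; print(cen(c),cv2.contourArea(c),ray(s,cen(c),.034).round(4))
E
```

```text
t: 8.35
tcp_pos: [0.446, -0.1904, 0.1138]
tool_rot: [0.698, 0.716, 0.0, 0.001]
force: [0.4, 0.4, -0.7]
finger_gap: 0.372
gripper_force: 0.0
[283, 0] [427.0, -65.0]
[281, 73] [426.0, -99.0]
[260, 77] [415.0, -102.0]
[261, 103] [415.0, -115.0]
[381, 111] [480.0, -117.0]
[386, 87] [481.0, -105.0]
[366, 80] [471.0, -102.0]
[373, 0] [472.0, -64.0]Traceback (most recent call last):
  File "<stdin>", line 5, in <module>
IndexError: list index out of range
```

View pics/w5.png

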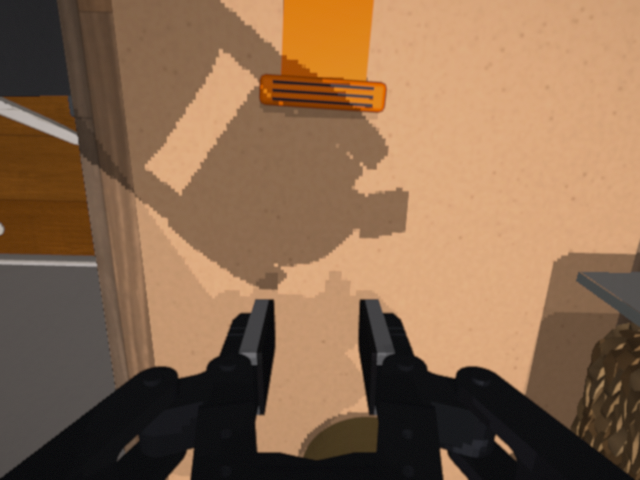

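The heel bar now lies nearly square at rows 75–110, columns 260–386, and the shim points about 88–89°, at the foot. The fork stands astride the axis, so I'll descend and push.

```bash
python3 -m crank '[{"dp":[0.05,0,-1],"angular":[0,0,0]},{"dp":[0,0,-1],"angular":[0,0,0]},{"dp":[0,0,-1],"angular":[0,0,0]},{"dp":[0,0.7,-0.1],"angular":[0,0,0]},{"dp":[0,0.7,0],"angular":[0,0,0]},{"dp":[0,0.3,0],"angular":[0,0,0]},{"dp":[0,0.15,0],"angular":[0,0,0]},{"dp":[0,0.15,0],"angular":[0,0,0]},{"dp":[0,0.15,0],"angular":[0,0,0]},{"dp":[0,0.15,0],"angular":[0,0,0]},{"dp":[0,0.15,0],"angular":[0,0,0]},{"dp":[0,0.15,0],"angular":[0,0,0]},{"dp":[0,0.15,0],"angular":[0,0,0]},{"dp":[0,0.15,0],"angular":[0,0,0]},{"dp":[0,0,0],"angular":[0,0,0]}]'
python3 - <<'E'
from m import *
s=wrist("pics/w6.png"); np.savez("w6.npz",**s)
E
```

```text
t: 9.9
tcp_pos: [0.4491, -0.104, 0.0207]
tool_rot: [0.697, 0.717, 0.001, 0.002]
force: [0.9, -3.6, -0.0]
finger_gap: 0.373
gripper_force: 1.5
```

View pics/w6.png

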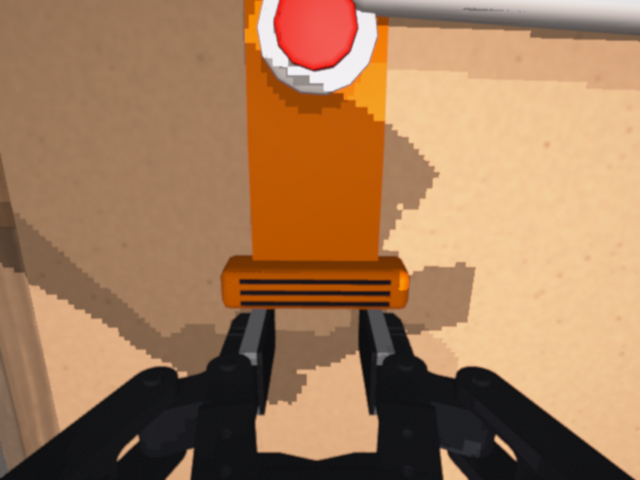

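The shim is squared to the fork, with its axis (column 315) in line with the red knob (317,30), and the thin end already under the ear. I'll keep pushing.

```bash
python3 -m crank '[{"dp":[0,0.15,0],"angular":[0,0,0]},{"dp":[0,0.15,0],"angular":[0,0,0]},{"dp":[0,0.15,0],"angular":[0,0,0]},{"dp":[0,0.15,0],"angular":[0,0,0]},{"dp":[0,0.15,0],"angular":[0,0,0]},{"dp":[0,0.15,0],"angular":[0,0,0]},{"dp":[0,0.15,0],"angular":[0,0,0]},{"dp":[0,0.15,0],"angular":[0,0,0]},{"dp":[0,0,0],"angular":[0,0,0]}]'
python3 - <<'E'
from m import *
from station import vision
s=wrist("pics/w7.png"); c=blob(s["image"],(5,150,60),(16,255,255),(180,60,460,320))[0]
x,y,w,h=cv2.boundingRect(c);print(x,y,w,h, ray(s,[[x+w/2,y+h]],.016).round(4))
for n,b in(("top",(235,210,380,310)),("scene",(235,180,340,310))):
    t=vision.snapshot(n)
    for k in (RED,BLUE):
        q=blob(t["image"],*k,b); print(n,[ (cen(i).round(1),cv2.contourArea(i)) for i in q])
E
```

```text
t: 10.85
tcp_pos: [0.4481, -0.067, 0.0205]
tool_rot: [0.697, 0.717, 0.0, 0.001]
force: [1.1, -1.1, 0.2]
finger_gap: 0.368
gripper_force: 0.8
222 60 189 250 [[ 0.4488 -0.0578  0.016 ]]
top []
top [(array([253.8, 223.8]), 59.5)]
scene []
scene [(array([317.7, 199. ]), 33.5)]
```

```bash
python3 -m crank '[{"dp":[0,0.12,0],"angular":[0,0,0]},{"dp":[0,0.12,0],"angular":[0,0,0]},{"dp":[0,0.12,0],"angular":[0,0,0]},{"dp":[0,0.12,0],"angular":[0,0,0]},{"dp":[0,0.12,0],"angular":[0,0,0]},{"dp":[0,0,0],"angular":[0,0,0]},{"dp":[0,0,0],"angular":[0,0,0]}]';  python3 -m crank '[{"dp":[0,-0.3,0],"angular":[0,0,0]},{"dp":[0,-1,0],"angular":[0,0,0]},{"dp":[0,-1,0],"angular":[0,0,0]},{"dp":[0,-0.5,1],"angular":[0,0,0]},{"dp":[0,-0.5,1],"angular":[0,0,0]},{"dp":[0,-0.5,1],"angular":[0,0,0]},{"dp":[0,-0.5,1],"angular":[0,0,0]},{"dp":[0,0,1],"angular":[0,0,0]},{"dp":[0,0,0],"angular":[0,0,0]},{"dp":[0,0,0],"angular":[0,0,0]}]' 1
python3 - <<'E'
from m import *
s=wrist("pics/w8.png"); np.savez("w8.npz",**s)
E
```

```text
t: 11.7
tcp_pos: [0.4483, -0.0491, 0.0204]
tool_rot: [0.697, 0.717, 0.0, 0.001]
force: [2.2, -3.0, 1.5]
finger_gap: 0.374
gripper_force: 1.6
t: 12.7
tcp_pos: [0.4464, -0.1772, 0.1703]
tool_rot: [0.697, 0.717, -0.0, -0.001]
force: [-0.9, 0.6, -0.6]
finger_gap: 0.001
gripper_force: 0.0
```

View pics/w8.png

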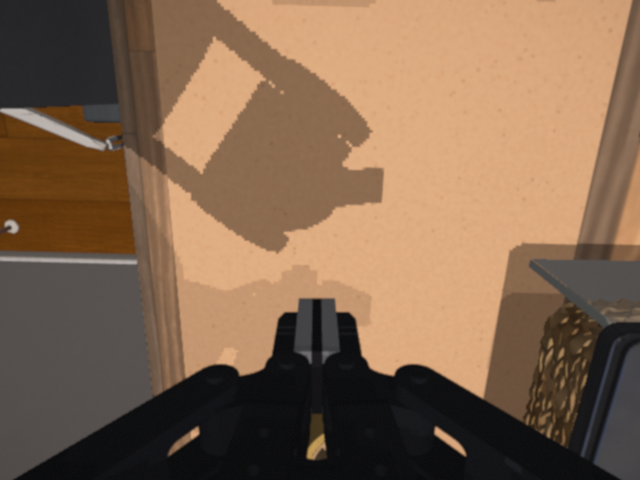

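This view shows only the mat, with the shim out of frame above. I'll rise and move forward to see it.

```bash
python3 -m crank '[{"dp":[0,0.4,1],"angular":[0,0,0]},{"dp":[0,0.4,1],"angular":[0,0,0]},{"dp":[0,0.4,1],"angular":[0,0,0]},{"dp":[0,0,0],"angular":[0,0,0]},{"dp":[0,0,0],"angular":[0,0,0]}]'
python3 - <<'E'
from m import *
s=wrist("pics/w9.png"); np.savez("w9.npz",**s)
c=blob(s["image"],(5,150,60),(16,255,255),(150,20,500,290))[0]; p=cv2.approxPolyDP(c,3,True)[:,0]
for a,b in zip(p.tolist(),(ray(s,p,.012)[:,:2]*1000).round().tolist()): print(a,b)
c=blob(s["image"],*RED,(200,0,450,250))[0]; print(cen(c),cv2.contourArea(c),ray(s,cen(c),.043).round(4))
E
```

```text
t: 13.25
tcp_pos: [0.4468, -0.1409, 0.2592]
tool_rot: [0.697, 0.717, -0.0, -0.001]
force: [-0.5, 0.8, -0.3]
finger_gap: -0.002
gripper_force: 0.0
[150, 135] [301.0, -97.0]
[150, 253] [291.0, -207.0]
[175, 254] [315.0, -207.0]
[166, 136] [315.0, -98.0]
[322.94364937  18.15444246] 559.0 [[ 0.4479 -0.0064  0.043 ]]
```

View pics/w9.png

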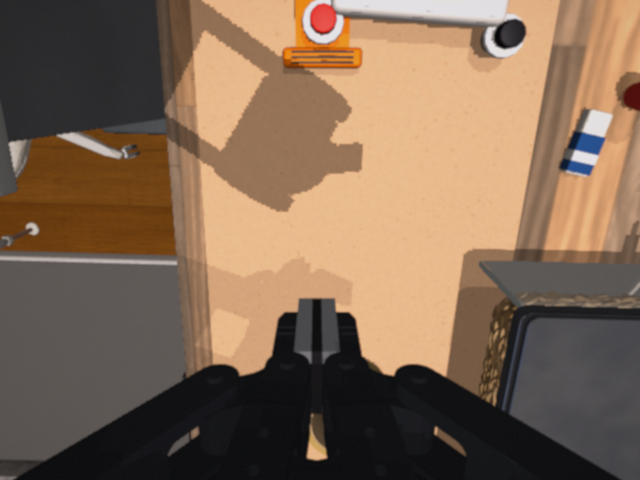

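The heel bar spans columns 284–361 and rows 47–68, right behind the red knob at (323,18), and the scale looks level. Next, the exact foot-to-shim offset and the tilt.

Run:
```python
from m import *
from station import vision
s=dict(np.load("w9.npz"))
c=blob(s["image"],(5,150,60),(18,255,255),(260,42,380,90))[0]; r=cv2.boundingRect(c); print(r)
print("heel rear top",ray(s,[[r[0]+2,r[1]+r[3]-4],[r[0]+r[2]/2,r[1]+r[3]],[r[0]+r[2]-2,r[1]+r[3]]],.014).round(4).tolist())
t=vision.snapshot("top"); w=vision.snapshot("scene"); np.savez("t1.npz",**t)
for k in (RED,BLUE):
    a=blob(t["image"],*k,(235,210,340,310)); b=blob(w["image"],*k,(235,180,340,310))
    if a: print("top",cen(a[0]),ray(t,cen(a[0]),.043).round(4))
    if b: print("scene",cen(b[0]),ray(w,cen(b[0]),.043).round(4))
    if a and b: print(tri(t,cen(a[0]),w,cen(b[0])).round(4))
d=s["pose"]
```

```text
(283, 42, 79, 26)
heel rear top [[0.4181, -0.0366, 0.014], [0.449, -0.0388, 0.014], [0.4798, -0.0379, 0.014]]
top [308.20675105 287.67932489] [[ 0.4489 -0.0047  0.043 ]]
top [253.84593838 223.84593838] [[0.5936 0.1191 0.043 ]]
scene [317.73333333 199.11282051] [[0.5912 0.1127 0.043 ]]
[0.5941 0.1206 0.0316]
```

```bash
python3 -m crank '[{"dp":[0.54,0.96,0],"angular":[0,0,0]},{"dp":[0.54,0.96,0],"angular":[0,0,0]},{"dp":[0.54,0.96,0],"angular":[0,0,0]},{"dp":[0.54,0.96,0],"angular":[0,0,0]},{"dp":[0.54,0.96,0],"angular":[0,0,0]},{"dp":[0.54,0.96,0],"angular":[0,0,0]},{"dp":[0.54,0.96,0],"angular":[0,0,0]},{"dp":[0.54,0.96,0],"angular":[0,0,0]},{"dp":[0.54,0.96,0],"angular":[0,0,0]},{"dp":[0,0,-1],"angular":[0,0,0]},{"dp":[0,0,-1],"angular":[0,0,0]},{"dp":[0,0,-1],"angular":[0,0,0]},{"dp":[0,0,-1],"angular":[0,0,0]},{"dp":[0,0,-1],"angular":[0,0,0]},{"dp":[0,0,-0.6],"angular":[0,0,0]},{"dp":[0,0,0],"angular":[0,0,0]},{"dp":[0,0,0],"angular":[0,0,0]}]'
```

```text
t: 15.1
tcp_pos: [0.5928, 0.1172, 0.0911]
tool_rot: [0.697, 0.717, -0.001, -0.001]
force: [-0.2, -0.5, -0.3]
finger_gap: -0.002
gripper_force: 0.0
```

```bash
python3 -m crank '[{"dp":[0,0,-0.3],"angular":[0,0,0]},{"dp":[0,0,-0.3],"angular":[0,0,0]},{"dp":[0,0,-0.3],"angular":[0,0,0]},{"dp":[0,0,-0.1],"angular":[0,0,0]},{"dp":[0,0,-0.05],"angular":[0,0,0]},{"dp":[0,0,0],"angular":[0,0,0]},{"dp":[0,0,0],"angular":[0,0,0]}]'
```

```text
t: 15.8
tcp_pos: [0.5936, 0.1176, 0.061]
tool_rot: [0.697, 0.717, 0.0, 0.0]
force: [-0.5, 0.4, -0.1]
finger_gap: -0.001
gripper_force: 0.0
```

```bash
python3 -m crank '[{"dp":[0,0,-0.05],"angular":[0,0,0]},{"dp":[0,0,-0.05],"angular":[0,0,0]},{"dp":[0,0,0],"angular":[0,0,0]}]'; python3 -m crank '[{"dp":[0,0,-0.04],"angular":[0,0,0]},{"dp":[0,0,0],"angular":[0,0,0]}]'
```

```text
t: 16.1
tcp_pos: [0.5939, 0.1177, 0.0605]
tool_rot: [0.697, 0.717, 0.001, 0.001]
force: [-2.8, -0.1, 15.3]
finger_gap: -0.002
gripper_force: 7.7
t: 16.3
tcp_pos: [0.5939, 0.1176, 0.0604]
tool_rot: [0.697, 0.717, 0.001, 0.001]
force: [-6.2, 0.3, 21.5]
finger_gap: -0.001
gripper_force: 10.8
```

```bash
python3 -m crank '[{"dp":[0,0,0.15],"angular":[0,0,0]},{"dp":[0,0,0.4],"angular":[0,0,0]},{"dp":[0,0,1],"angular":[0,0,0]},{"dp":[0,0,1],"angular":[0,0,0]},{"dp":[0,0,1],"angular":[0,0,0]},{"dp":[0,0,1],"angular":[0,0,0]},{"dp":[0,0,1],"angular":[0,0,0]},{"dp":[0,0,1],"angular":[0,0,0]},{"dp":[-0.4,-1,0.2],"angular":[0,0,0]},{"dp":[-0.4,-1,0.2],"angular":[0,0,0]},{"dp":[-0.4,-1,0],"angular":[0,0,0]},{"dp":[-0.4,-1,0],"angular":[0,0,0]},{"dp":[-0.4,-1,0],"angular":[0,0,0]},{"dp":[-0.4,-1,0],"angular":[0,0,0]},{"dp":[-0.4,-1,0],"angular":[0,0,0]},{"dp":[-0.4,-1,0],"angular":[0,0,0]},{"dp":[-0.4,-1,0],"angular":[0,0,0]},{"dp":[0,0,0],"angular":[0,0,0]},{"dp":[0,0,0],"angular":[0,0,0]}]'
python3 - <<'E'
from m import *
from station import vision
s=wrist("pics/w10.png"); np.savez("w10.npz",**s)
a=blob(s["image"],*RED,(200,0,500,250)); 
if a: print("red",cen(a[0]),ray(s,cen(a[0]),.043).round(4))
c=blob(s["image"],(5,150,60),(18,255,255),(240,0,500,250))
if c: r=cv2.boundingRect(c[0]); print(r,ray(s,[[r[0]+r[2]/2,r[1]+r[3]]],.014).round(4))
t=vision.snapshot("top")
for k in (RED,BLUE):
    a=blob(t["image"],*k,(235,210,340,310))
    if a: print("top",cen(a[0]),ray(t,cen(a[0]),.043).round(4))
E
```

```text
t: 18.2
tcp_pos: [0.4852, -0.1529, 0.2653]
tool_rot: [0.698, 0.716, 0.0, -0.0]
force: [-0.3, 0.5, 0.7]
finger_gap: 0.0
gripper_force: 0.0
red [270.860235     5.94434137] [[ 0.4485 -0.0105  0.043 ]]
(240, 0, 74, 52) [[ 0.4504 -0.0393  0.014 ]]
top [308.17083333 287.65      ] [[ 0.449  -0.0047  0.043 ]]
top [253.84593838 223.84593838] [[0.5936 0.1191 0.043 ]]
```

Nothing moved during the press: the knob pixels in the top view match those from before it. The foot is over the middle of the flat top, so I'm handing in.

```bash
python3 -c "
from station import order
print(order.sign_off())"
```

```text
the job is handed in; nothing more can be done
None
```

The shim is under the short foot and the scale sits level; by my measurements the foot is about 2–3 mm from the middle of the flat top, pressing the blue knob (up to about 21 N) moved nothing, and the job was handed in at about 18 s with the arm clear, though no verdict came back.

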